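# Cap the quick-thread sample jar

### The arm

A 6-joint arm with a two-finger parallel gripper is mounted at the origin on the work surface. World frame = base frame: x ahead of the robot, y to its left, z up, the work surface at z = 0. Lengths are in m, angles in degrees, forces in N, time in s.
With the tool pointing down it reaches from about 0.35 to 0.875 m from the base axis. Payload 4.2 kg.
Tool frame: the origin (TCP) lies on the centre line of the jaws, within the pads' length; the fingertips stand 19 mm ahead of it and the grasp point (between the pads) is the TCP; z points along the fingers, y is the line along which they close (so a half turn about z gives the same grasp; the last joint's range is limited). The gripper opens to 87 mm and grips with 3 to 60 N. Pads are 19 mm wide; open, the fingers measure 117 mm over their backs; the gripper's body (75 mm by 190 mm) begins 51 mm behind the grasp point.
Start: joints at [87.41, 22.042, 0.453, 0, -68.411, -14.817], TCP at [0.187, 0.596, 0.242] pointing down, gripper open.
Joint ranges: [-179.83, 179.83], [-69.29, 118.12], [-61.27, 80.66], [-181.25, 117.63], [-171.15, -9.14], [-177.46, 177.46]. Speed limits (degrees/s): [159.86, 159.86, 180, 180, 180, 180].

### API

Orientations are given as a 3x3 rotation matrix whose columns are the frame's x, y, z axes.
In Python, from station import sense, capture, finish_job, search_frame, masks_of gives the robot as it stands.
- The arm moves only by the tool drive_tool, never from a script. Its argument "rows" is a list of rows, each a list of 7 numbers: the opening in per cent of the stroke, from 0 (shut) to 100 (fully open), then the shift along the world's x, y, z in mm, then the turn, a rotation vector about the world's x, y, z in rad. In form: [[fingers, dx, dy, dz, wx, wy, wz], ...]. A call has 1 to 5 rows; each row shifts and turns the commanded pose from where the row before left it; what a row does not reach is not made up. A row lasts 1/12 s, in which the tool goes at most 41.7 mm and 7.16 degrees, less where a joint would pass 70% of its speed; a pose out of reach is approached as far as the arm can. A call is refused whole if a number of a shift passes 41.7 or a number of a turn 0.125, either way. A call with a gripper value outside its range is refused whole. The fingers move at their own pace and stop on an object; the grip force is fixed at half the most. Time passes only in rows, so rows that do not move let the fingers close. It gives the time, the measured TCP pose, the force, the opening and the grip force at its end, in the units of the state.
- sense(): the state, without advancing time (a new reading comes with each control period).
- capture(name): name is "side" or "top"; returns a dict with "frame" (420x560x3 uint8, red, green, blue), "z_map" (420x560 float32, m along the optical axis (not along the pixel's ray), 0 where there is no reading), "fx", "fy", "cx", "cy" (pixels), "R" (3x3) and "t" (3): a world point X has camera coordinates R X + t. Camera axes: x right, y down, z forward; pixel columns grow to the right and rows downward; lengths in m; the calibration is good to about 2 mm. A picture is of the moment at which its call begins.
- finish_job(): hands the job in; it is judged then, once.
Trained networks look in a picture, given as the dict that the camera call returned (one of the last four; its "shot" number tells which), for a name from the list of things; names that differ only in an ending like _2 or _b are one class to them, and where a whole thing is asked for, a point or a joint stands for the part that bears it (a point fixed in the world has none). Each returns a list of dicts, best first, with "p" (0 to 1); they miss things now and then, are a little off and sometimes report something else, mostly with a low value. They report only what shows in the picture. A call takes as long as a camera call. They do not tell look-alikes from the thing itself.
- search_frame(label, picture): "xy" ([column, row] in pixels, amid what is visible of it).
- masks_of(label, picture): "region" (420x560 bool, what is visible of it) and "xy" ([column, row] in pixels, amid what is visible of it).
The state is a dict: "time_s": time; "joints": joint angles; "joint_velocities": joint speeds; "effort": joint torques, N m; "tcp_pos": TCP position; "ee_rot": TCP orientation; "wrist_force": force on the tool from outside, world axes, zero at the start; "moment": the same for the moment, N m; "gripper_width": opening from 0.0 (shut) to 1.0 (fully open); "gripper_force": force on a finger pad.
Only numpy, scipy, OpenCV 4.12 (cv2) and the standard library are available. Lean on these libraries where they do the work, as an engineer would, in place of code of your own. Each camera call takes 0.05 s, during which the arm holds its last target. There are 200 camera calls.

### The job

Screw the large black cap onto the jar until it is fully home and the thread alone holds it down against the sprung seal. Its thread catches only from the start: set the cap level on the neck, turn it backward under light pressure until you feel it drop, then screw it forward to the stop; never force it or lean hard on the jar. Let go of it, and leave the small cap, the dropper bottle, the beaker and the marker where they lie.

Things in the scene. Friction and masses are not known exactly. Their poses are not given: they have to be found in the camera images.
- cap_center (a point): Large black cap, loose, standing skirt-down on the bench, 72 mm across, 52 mm tall, about 120 g. This point: on its axis, 26 mm above its lower edge; z up. Skirt and flat top end 2 mm above this point; on top stands a grip bar 56 mm long (along x), 16 mm thick (along y), 24 mm high. Inside the 65 mm bore are four lugs at the lower edge, 90 degrees apart, 4 x 4 mm.
- jar_mouth (a point): White jar, 90 mm across, fixed in a holder; it cannot slide or turn. This point: on the jar's axis, at the top of the black rubber seal, 121 mm above the bench; z up; its yaw says nothing of the thread. The neck is 54 mm across, tapered at the rim; the seal stands 5 mm above it and gives 2.5 N per mm, at most 5 mm. Closing is clockwise seen from above.
- neck (a point): Point on the jar's axis 20 mm below jar_mouth, amid the thread: four ridges 90 degrees apart, 62 mm across, each falling 4 mm over 68 degrees clockwise seen from above and ending in an upright stop that blocks a lug above and below the ridge. After each stop an 18 degree gap lets a lug drop. The gaps' angle is not measured (ignore this yaw).
- jar: The jar with holder, thread and seal; origin under it on the bench. Cap centre above jar_mouth: 6 to 11 mm with its lugs on the ridges, where forward turning jams on the stops; turned backward (a quarter turn at most) it climbs, then at a gap can drop to 2 mm, onto the seal; forward from there, 60 to 80 degrees, draws it down to the stop, -1 mm: home. Unthreaded, the seal lifts it again.
- cap: The large cap; origin at the centre of its underside, x along its grip bar. Once home it stops turning; pushing on against the stop with more than about 0.5 N m is forcing it, as it is against a stop from above.
- small_cap_center (a point): A smaller black cap of like shape, 42 mm across, 34 mm tall, loose, which does not fit the jar; this point is half-way up.
- dropper_center (a point): Small amber dropper bottle, 38 mm across, 75 mm tall, loose; this point is half-way up.
- beaker_center (a point): Clear plastic beaker, 72 mm across, 80 mm tall, loose; this point is half-way up.
- marker_center (a point): White marker pen with a black cap, 125 mm long, 14 mm thick, lying loose on the bench; this point is near its middle.
Mind the look-alikes: they are no part of the job. What is shaped like the jar but orange or pink is not meant.

How it is judged (in metres and radians):
At the end, for the whole second after the job is handed in: The large cap is threaded fully home on the jar: its centre is no higher than the jar_mouth point (fully home is 1.2 mm below it; not more than 4 mm below), within 3 mm of the jar's axis sideways, tilted less than 0.04 rad, at rest and held down by the thread alone (z of cap_center in the frame of jar_mouth between -0.004 and 0 m and horizontal distance between cap_center and jar_mouth below 0.003 m and angle between cap's own z axis and vertical below 0.04 rad and linear speed of cap below 0.01 m/s); the robot touches nothing.
It fails at once if the cap and the jar press on one another with more than 50 N, all contacts added up (contact force between cap and jar above 50 N).
It fails at once if the small cap is moved by more than 20 mm (distance of small_cap_center from where it was at the start of the episode above 0.02 m).
It fails at once if the dropper bottle is moved by more than 20 mm (distance of dropper_center from where it was at the start of the episode above 0.02 m).
It fails at once if the beaker is moved by more than 20 mm (distance of beaker_center from where it was at the start of the episode above 0.02 m).
It fails at once if the marker is moved by more than 20 mm (distance of marker_center from where it was at the start of the episode above 0.02 m).
It also fails if it takes over 64 s, if anything falls off the work surface, if the arm or the gripper's body presses on something with over 40 N, if the wrist force passes 120 N, or if a joint passes its speed limit or range.

## Working session

There is one attempt and no reset: what is moved stays moved. The work goes in short steps, Python scripts to look and compute and a tool call to move; the robot and the scene stay as the last step left them, time stands still between calls to the robot, and variables do not carry over. Pictures are saved under pics/ and viewed, at most 10 in all, crops included, and the job is handed in when it is done.

Besides the shell and the picture viewer there is one more tool, called after "Request:" as name([rows], argument=value, ...), one row to a line, values as JSON. drive_tool: Moves the arm, as the interface text tells. Its arguments: {"type":"object","properties":{"rows":{"type":"array"}},"required":["rows"]}

```bash
mkdir -p pics
cat > h.py <<'E'
import numpy as np, cv2
from station import *
def pts(p,m):
    v,u=np.nonzero(m&(p["z_map"]>0)); z=p["z_map"][v,u]
    c=np.c_[(u-p["cx"])/p["fx"]*z,(v-p["cy"])/p["fy"]*z,z]
    return (c-np.asarray(p["t"]))@np.asarray(p["R"])
def save(p,n): cv2.imwrite("pics/"+n,p["frame"][:,:,::-1])
E
python3 - <<'E'
from h import *
print(sense())
for n in("top","side"):
    p=capture(n); save(p,n+"1.png")
    print(n,"cam",-np.asarray(p["R"]).T@p["t"])
    for l in("cap","jar","small_cap_center","dropper_center","beaker_center","marker_center"):
        for r in masks_of(l,p)[:4]:
            q=pts(p,r["region"])
            if len(q): print(l,round(r["p"],2),np.round(r["xy"]),len(q),np.round(np.percentile(q,2,axis=0),3),np.round(np.percentile(q,98,axis=0),3))
E
```

```text
{'time_s': 0.0, 'joints': array([ 8.74123069e+01,  2.20900971e+01,  3.77979046e-01, -3.12093088e-02,
       -6.84111508e+01, -1.48188845e+01]), 'joint_velocities': array([-0.03424643,  0.0347042 , -0.12186028,  0.06814735, -0.00816268,
        0.07590965]), 'effort': array([-7.08135813e-04, -3.90664208e+01,  1.87409270e+01,  4.21973169e+00,
        1.10083105e-02, -1.95334278e-04]), 'tcp_pos': array([0.18674601, 0.5958394 , 0.24044852]), 'ee_rot': array([[ 9.54145872e-01, -2.99341428e-01, -6.03108612e-04],
       [-2.99342029e-01, -9.54143505e-01, -2.12633266e-03],
       [ 6.10472895e-05,  2.20936729e-03, -9.99997557e-01]]), 'wrist_force': array([-0.24110124, -0.313129  ,  0.1203251 ]), 'moment': array([-0.02206494,  0.01405996,  0.00968631]), 'gripper_force': 0.0, 'gripper_width': 1.0020290288865497}
top cam [ 0.44322771 -0.01266949  1.1794168 ]
cap 0.8 [177. 287.] 836 [0.433 0.195 0.003] [0.498 0.262 0.055]
jar 0.96 [279. 228.] 1669 [ 0.564 -0.052  0.009] [0.654 0.044 0.123]
jar 0.83 [213. 152.] 1794 [0.736 0.103 0.004] [0.825 0.197 0.123]
jar 0.69 [366. 138.] 1782 [ 0.772 -0.248 
[... 363 characters left out ...]
277209 -0.50245676  0.54732251]
cap 0.84 [196. 198.] 812 [0.434 0.196 0.002] [0.499 0.244 0.053]
jar 0.73 [347. 194.] 2459 [0.738 0.104 0.005] [0.829 0.169 0.121]
jar 0.64 [436. 334.] 5675 [ 0.773 -0.256  0.004] [ 0.858 -0.174  0.121]
jar 0.56 [278. 258.] 3500 [ 0.566 -0.054  0.005] [0.66  0.011 0.121]
small_cap_center 0.81 [256. 385.] 843 [ 0.521 -0.247  0.001] [ 0.559 -0.208  0.035]
dropper_center 0.85 [284. 182.] 447 [ 0.651  0.221 -0.001] [0.697 0.333 0.075]
beaker_center 0.94 [340. 355.] 2974 [ 0.631 -0.259  0.001] [ 0.697 -0.189  0.081]
marker_center 0.76 [178. 277.] 384 [ 0.414 -0.049  0.006] [0.43  0.073 0.015]
marker_center 0.4 [197. 199.] 814 [0.433 0.196 0.002] [0.499 0.243 0.053]
```

View pics/top1.png

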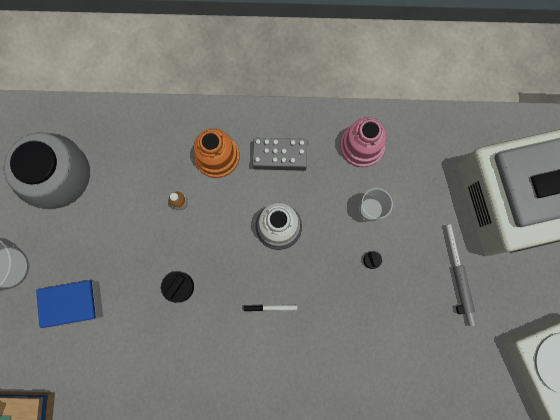

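View pics/side1.png

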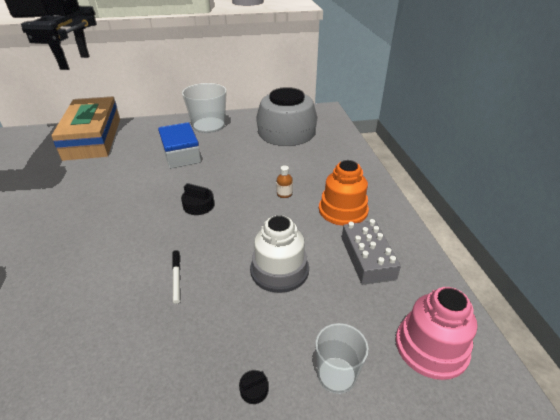

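Top view: large cap at (177,287), with the small cap at (373,259) as its look-alike. The white jar is at (279,228), with the orange jar (213,152) and pink jar (366,138) as its look-alikes. I choose the large cap, 65-72 mm across, and the white jar.

Run:
```python
from h import *
S=[]
for n in("top","side"):
    p=capture(n); S.append(p)
    R=[r for r in masks_of("cap",p)][0]; q=pts(p,cv2.dilate(R["region"].astype(np.uint8),np.ones((3,3)))>0)
    b=q[q[:,2]>.044]; d=q[(q[:,2]>.02)&(q[:,2]<.034)]
    f=lambda a:(np.round((a.min(0)+a.max(0))/2,4),np.round(a.min(0),4),np.round(a.max(0),4))
    rc=cv2.minAreaRect((b[:,:2]*1000).astype(np.float32)); print(n,"bar",len(b),rc,np.median(b[:,2]))
    c=cv2.minEnclosingCircle((q[:,:2]*1000).astype(np.float32)); print("cap circ",c,"disc",f(d),np.median(d[:,2]))
    J=[r for r in masks_of("jar",p)]
    for r in J:
        q=pts(p,cv2.dilate(r["region"].astype(np.uint8),np.ones((5,5)))>0)
        if abs(np.median(q[:,0])-.61)<.04 and abs(np.median(q[:,1]))<.06:
            for lo,hi in((.117,.128),(.1085,.117),(.09,.1085),(.03,.07)):
                s=q[(q[:,2]>lo)&(q[:,2]<hi)]
                if len(s)>3: print("jar",lo,len(s),f(s),np.median(s[:,2]),cv2.minEnclosingCircle((s[:,:2]*1000).astype(np.float32)))
a=S[0]["frame"][255:320,140:215]; c=S[0]["frame"][195:260,242:317]; e=S[1]["frame"][205:295,240:320]
z=lambda i:cv2.resize(i,(390,390),interpolation=cv2.INTER_CUBIC)
cv2.imwrite("pics/crop1.png",np.hstack([z(a),z(e)])[:,:,::-1])
```

```text
top bar 182 ((465.4064636230469, 229.77615356445312), (16.340877532958984, 55.48583984375), 58.364192962646484) 0.05133794296409419
cap circ ((466.0118103027344, 233.58457946777344), 41.7542610168457) disc (array([0.4645, 0.2297, 0.0271]), array([0.4289, 0.1935, 0.0203]), array([0.5002, 0.2658, 0.0339])) 0.02792497618302294
jar 0.117 277 (array([ 0.615 , -0.0028,  0.1217]), array([ 0.5915, -0.027 ,  0.117 ]), array([0.6384, 0.0215, 0.1263])) 0.12056044551140246 ((615.3960571289062, -2.659022092819214), 25.043432235717773)
jar 0.1085 184 (array([ 0.6139, -0.0029,  0.1128]), array([ 0.5881, -0.0293,  0.1085]), array([0.6398, 0.0235, 0.117 ])) 0.11462932010298918 ((613.0784912109375, -2.9213647842407227), 30.132526397705078)
jar 0.09 180 (array([ 0.6124, -0.0028,  0.0992]), array([ 0.5772, -0.0364,  0.09  ]), array([0.6475, 0.0307, 0.1084])) 0.10250724608949244 ((613.1487426757812, -2.28890061378479), 36.319766998291016)
jar 0.03 249 (array([ 0.607 , -0.0024,  0.0503]), array([ 0.565 , -0.052 ,  0.0312]), array([0.6489, 0.0472, 0.0694])) 0.0383340340228931 ((614.7916870117188, -3.092267
[... 459 characters left out ...]
9, 0.0177, 0.1227])) 0.12069042690980866 ((613.953125, -3.1989364624023438), 23.647075653076172)
jar 0.1085 264 (array([ 0.6155, -0.0027,  0.1127]), array([ 0.5891, -0.0289,  0.1085]), array([0.642 , 0.0235, 0.117 ])) 0.11439444448619127 ((615.14892578125, -2.3412468433380127), 26.906206130981445)
jar 0.09 321 (array([ 0.6148, -0.0066,  0.0992]), array([ 0.5827, -0.0333,  0.09  ]), array([0.647 , 0.02  , 0.1083])) 0.10242221968404087 ((614.8474731445312, -2.174389362335205), 32.44194412231445)
jar 0.03 992 (array([ 0.615 , -0.0153,  0.05  ]), array([ 0.5647, -0.0527,  0.03  ]), array([0.6652, 0.0222, 0.07  ])) 0.043860145433065156 ((615.427490234375, -2.9179999828338623), 50.787322998046875)
```

View pics/crop1.png

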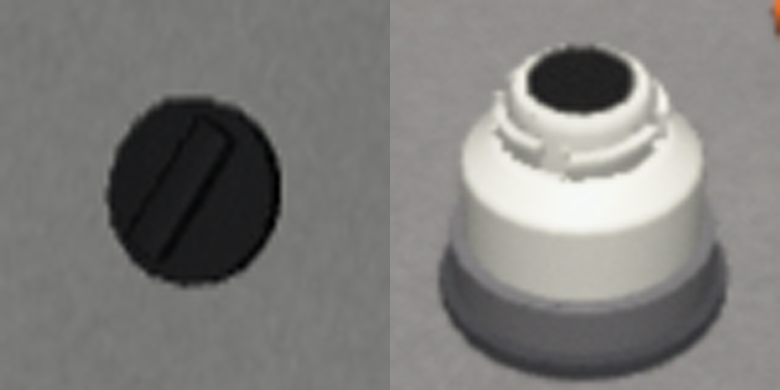

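The crop confirms both choices: the large cap with its bar at about -31.6°, and the white jar with its thread ridges. The cap is at (0.4655, 0.230) and the jar axis at (0.6145, -0.003). I'll move above the cap.

Request:
drive_tool([
  [100, 23.2, -30.5, 0, 0, 0, -0.05],
  [100, 23.2, -30.5, 0, 0, 0, -0.05],
  [100, 23.2, -30.5, 0, 0, 0, -0.05],
  [100, 23.2, -30.5, 0, 0, 0, -0.05],
  [100, 23.2, -30.5, 0, 0, 0, -0.048],
])

```text
time_s: 1.42
tcp_pos: [0.3036, 0.4424, 0.2417]
ee_rot: [[0.851, -0.526, 0.0], [-0.526, -0.851, 0.0], [0.0, -0.0, -1.0]]
wrist_force: [-0.1, 0.9, 0.3]
gripper_width: 1.001
gripper_force: 0.0
```

Request:
drive_tool([
  [100, 23.2, -30.5, 0, 0, 0, 0],
  [100, 23.2, -30.5, 0, 0, 0, 0],
  [100, 23.2, -30.5, 0, 0, 0, 0],
  [100, 23.2, -30.5, 0, 0, 0, 0],
  [100, 23.2, -30.5, 0, 0, 0, 0],
])

```text
time_s: 1.83
tcp_pos: [0.4197, 0.2898, 0.242]
ee_rot: [[0.852, -0.524, 0.001], [-0.524, -0.852, 0.001], [0.0, -0.001, -1.0]]
wrist_force: [0.2, 1.6, -0.2]
gripper_width: 0.998
gripper_force: 0.0
```

Request:
drive_tool([
  [100, 23.2, -30.5, 0, 0, 0, 0],
  [100, 23.2, -30.5, 0, 0, 0, 0],
  [100, 0, 0, -40, 0, 0, 0],
  [100, 0, 0, -40, 0, 0, 0],
  [100, 0, 0, -40, 0, 0, 0],
])

```text
time_s: 2.25
tcp_pos: [0.4662, 0.2297, 0.1212]
ee_rot: [[0.85, -0.526, 0.003], [-0.526, -0.85, 0.003], [0.001, -0.003, -1.0]]
wrist_force: [0.6, 0.5, -0.6]
gripper_width: 1.001
gripper_force: 0.0
```

```bash
cat > s.py <<'E'
from h import *
s=sense();R=s["ee_rot"]
print(round(s["time_s"],2),np.round(s["tcp_pos"]*1000,1),"yaw_y",round(np.degrees(np.arctan2(R[1,1],R[0,1]))%360,1),"tilt",np.round(R[:2,2],4),"F",np.round(s["wrist_force"],1),"M",np.round(s["moment"],2),"w",round(s["gripper_width"],3),round(s["gripper_force"],1),"j",np.round(s["joints"],0))
E
python3 s.py
```

```text
2.25 [466.2 229.7 121.2] yaw_y 238.3 tilt [0.0025 0.0025] F [ 0.6  0.5 -0.6] M [ 0.11 -0.05 -0.  ] w 1.001 0.0 j [ 44.  19. -24.  -0. -47.  14.]
```

Request:
drive_tool([
  [100, -0.7, 0.3, -35, 0, 0, 0],
  [100, 0, 0, -26, 0, 0, 0],
  [100, 0, 0, -10, 0, 0, 0],
  [0, 0, 0, 0, 0, 0, 0],
  [0, 0, 0, 0, 0, 0, 0],
])

```text
time_s: 2.67
tcp_pos: [0.4654, 0.2312, 0.0512]
ee_rot: [[0.852, -0.524, 0.001], [-0.524, -0.852, 0.0], [0.001, -0.001, -1.0]]
wrist_force: [0.3, 0.7, -0.5]
gripper_width: 0.923
gripper_force: 0.0
```

Request:
drive_tool([
  [0, 0, 0, 0, 0, 0, 0],
  [0, 0, 0, 0, 0, 0, 0],
  [0, 0, 0, 0, 0, 0, 0],
  [0, 0, 0, 0, 0, 0, 0],
  [0, 0, 0, 0, 0, 0, 0],
])

```text
time_s: 3.08
tcp_pos: [0.4649, 0.231, 0.0513]
ee_rot: [[0.852, -0.524, 0.001], [-0.524, -0.852, 0.001], [0.0, -0.002, -1.0]]
wrist_force: [-0.9, -1.2, 0.0]
gripper_width: 0.552
gripper_force: 0.0
```

Request:
drive_tool([
  [0, 0, 0, 0, 0, 0, 0],
  [0, 0, 0, 0, 0, 0, 0],
  [0, 0, 0, 0, 0, 0, 0],
  [0, 0, 0, 0, 0, 0, 0],
  [0, 0, 0, 0, 0, 0, 0],
])

```text
time_s: 3.5
tcp_pos: [0.4647, 0.2307, 0.0505]
ee_rot: [[0.852, -0.524, 0.0], [-0.524, -0.852, 0.0], [0.0, -0.0, -1.0]]
wrist_force: [0.7, 0.6, -0.5]
gripper_width: 0.187
gripper_force: 30.0
```

```bash
python3 s.py
```

```text
3.5 [464.7 230.7  50.5] yaw_y 238.4 tilt [0.0001 0.0001] F [ 0.7  0.6 -0.5] M [ 0.14 -0.04  0.05] w 0.187 30.0 j [ 44.  25. -28.   0. -37.  14.]
```

Request:
drive_tool([
  [0, 0, 0, 15, 0, 0, 0],
  [0, 0, 0, 30, 0, 0, 0],
  [0, 0, 0, 35, 0, 0, 0],
  [0, 0, 0, 35, 0, 0, 0],
  [0, 0, 0, 40, 0, 0, 0],
])

```text
time_s: 3.92
tcp_pos: [0.4635, 0.2298, 0.2058]
ee_rot: [[0.851, -0.525, -0.003], [-0.525, -0.851, -0.002], [-0.002, 0.003, -1.0]]
wrist_force: [0.6, 1.5, -2.2]
gripper_width: 0.182
gripper_force: 30.0
```

Request:
drive_tool([
  [0, 18.7, -29.2, 0, 0, 0, 0],
  [0, 18.7, -29.2, 0, 0, 0, 0],
  [0, 18.7, -29.2, 0, 0, 0, 0],
  [0, 18.7, -29.2, 0, 0, 0, 0],
  [0, 18.7, -29.2, 0, 0, 0, 0],
])

```text
time_s: 4.33
tcp_pos: [0.5583, 0.0832, 0.2052]
ee_rot: [[0.852, -0.524, -0.001], [-0.524, -0.852, 0.0], [-0.001, 0.0, -1.0]]
wrist_force: [-0.1, 1.2, -0.7]
gripper_width: 0.176
gripper_force: 30.0
```

Request:
drive_tool([
  [0, 18.7, -29.2, 0, 0, 0, 0],
  [0, 18.7, -29.2, 0, 0, 0, 0],
  [0, 18.7, -29.2, 0, 0, 0, 0],
  [0, 0, 0, 0, 0, 0, 0],
  [0, 0, 0, 0, 0, 0, 0],
])

```text
time_s: 4.75
tcp_pos: [0.6142, -0.0046, 0.2042]
ee_rot: [[0.85, -0.527, -0.002], [-0.527, -0.85, -0.0], [-0.002, 0.001, -1.0]]
wrist_force: [0.2, 0.4, -1.0]
gripper_width: 0.183
gripper_force: 30.0
```

```bash
python3 s.py
python3 - <<'E'
from h import *
p=capture("side"); save(p,"side2.png")
for n in("side","top"):
    q=p if n=="side" else capture("top")
    for r in masks_of("cap",q)[:3]:
        a=pts(q,r["region"]); 
        if len(a): print(n,r["p"],np.round(r["xy"]),len(a),np.round(np.percentile(a,1,axis=0),4),np.round(np.percentile(a,99,axis=0),4))
    d=pts(q,np.ones((420,560),bool)); 
    d=d[(abs(d[:,0]-.615)<.05)&(abs(d[:,1]+.003)<.05)&(d[:,2]>.150)&(d[:,2]<.182)]
    if len(d): 
        f=d[d[:,2]<.1795]; print(n,"skirt",len(f),np.round(f.min(0),4),np.round(f.max(0),4))
        # fit cylinder r=36 to side-wall points
        from scipy.optimize import least_squares
        w=d[(d[:,2]>.158)&(d[:,2]<.176)]
        if len(w)>10:
            o=least_squares(lambda c:np.hypot(w[:,0]-c[0],w[:,1]-c[1])-.036,[.615,-.003],loss="soft_l1",f_scale=.001); print("axis",np.round(o.x,4),len(w))
E
```

```text
4.75 [614.2  -4.6 204.2] yaw_y 238.2 tilt [-0.0023 -0.0001] F [ 0.2  0.4 -1. ] M [ 0.02  0.02 -0.07] w 0.183 30.0 j [ 15.  23.  -4.  -0. -63.  44.]
side 0.76 [282. 202.] 1303 [ 0.5793 -0.0405  0.1539] [0.6476 0.0089 0.2062]
side skirt 574 [ 0.5782 -0.0412  0.1523] [6.472e-01 3.000e-04 1.795e-01]
axis [ 0.6145 -0.0036] 390
top 0.41 [272. 229.] 132 [ 0.5708 -0.0097  0.1553] [0.6026 0.0272 0.2673]
top skirt 38 [ 0.5769 -0.0369  0.1547] [0.6034 0.0299 0.1793]
axis [ 0.6132 -0.0038] 24
```

View pics/side2.png

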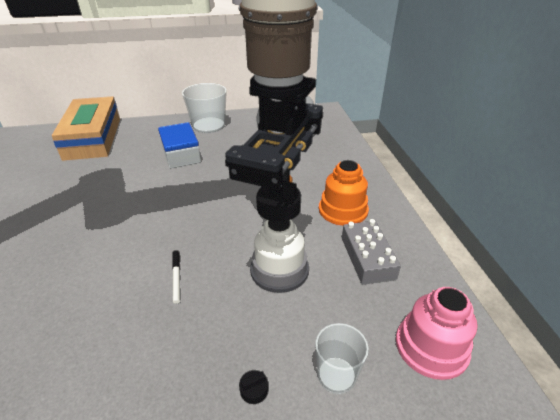

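The side view shows the cap held level above the white jar at (280,205). I'll fit the jar body with the same camera, so its bias cancels.

Run:
```python
from h import *
from scipy.optimize import least_squares
q=capture("side"); d=pts(q,np.ones((420,560),bool))
for lo,hi in((.02,.035),(.04,.05),(.05,.06),(.06,.07),(.07,.08),(.085,.092),(.15,.157),(.157,.165),(.165,.176)):
    w=d[(abs(d[:,0]-.615)<.06)&(abs(d[:,1]+.003)<.06)&(d[:,2]>lo)&(d[:,2]<hi)]
    if len(w)<20: continue
    o=least_squares(lambda c:np.hypot(w[:,0]-c[0],w[:,1]-c[1])-c[2],[.615,-.003,.04],loss="soft_l1",f_scale=.001); 
    R=.036 if lo>.14 else .045
    o2=least_squares(lambda c:np.hypot(w[:,0]-c[0],w[:,1]-c[1])-R,[.615,-.003],loss="soft_l1",f_scale=.001)
    print(lo,len(w),np.round(o.x,4),np.round(o2.x,4))
```

```text
0.02 288 [ 0.6153 -0.0008  0.0506] [ 0.6141 -0.0071]
0.04 188 [ 0.6151 -0.001   0.0445] [ 6.152e-01 -4.000e-04]
0.05 187 [ 6.154e-01 -6.000e-04  4.470e-02] [ 6.154e-01 -3.000e-04]
0.06 205 [ 6.154e-01 -5.000e-04  4.480e-02] [ 6.154e-01 -3.000e-04]
0.07 292 [ 0.6152 -0.0014  0.0435] [6.155e-01 3.000e-04]
0.085 358 [6.155e-01 6.000e-04 3.360e-02] [0.6182 0.0146]
0.15 50 [ 6.141e-01 -6.000e-04  3.610e-02] [ 6.141e-01 -6.000e-04]
0.157 172 [ 0.6141 -0.0009  0.036 ] [ 0.6141 -0.001 ]
0.165 238 [ 0.6141 -0.0009  0.036 ] [ 0.6141 -0.0009]
```

Request:
drive_tool([
  [0, 1.2, 0.5, 0, 0, 0, 0],
  [0, 0, 0, -18, 0, 0, 0],
  [0, 0, 0, -18, 0, 0, 0],
  [0, 0, 0, -7, 0, 0, 0],
  [0, 0, 0, 0, 0, 0, 0],
])

```text
time_s: 5.42
tcp_pos: [0.614, -0.002, 0.1606]
ee_rot: [[0.852, -0.524, -0.004], [-0.524, -0.852, -0.001], [-0.003, 0.003, -1.0]]
wrist_force: [-0.1, -0.3, -2.2]
gripper_width: 0.182
gripper_force: 30.0
```

Request:
drive_tool([
  [0, 0, 0, -1, 0, 0, 0],
  [0, 0, 0, -1, 0, 0, 0],
  [0, 0, 0, -1, 0, 0, 0],
  [0, 0, 0, -1, 0, 0, 0],
  [0, 0, 0, 0, 0, 0, 0],
])

```text
time_s: 5.83
tcp_pos: [0.6156, -0.0024, 0.1589]
ee_rot: [[0.852, -0.524, 0.001], [-0.524, -0.852, 0.0], [0.0, -0.001, -1.0]]
wrist_force: [-1.0, 0.4, -0.9]
gripper_width: 0.18
gripper_force: 30.0
```

```bash
python3 s.py
```

```text
5.83 [615.6  -2.4 158.9] yaw_y 238.4 tilt [0.0007 0.0002] F [-1.   0.4 -0.9] M [0.06 0.09 0.03] w 0.18 30.0 j [ 15.  25.  -7.  -0. -58.  44.]
```

Request:
drive_tool([
  [0, 0, 0, -1, 0, 0, 0],
  [0, 0, 0, -1, 0, 0, 0],
  [0, 0, 0, -1, 0, 0, 0],
  [0, 0, 0, 0, 0, 0, 0],
])

```text
time_s: 6.17
tcp_pos: [0.6153, -0.0025, 0.1553]
ee_rot: [[0.851, -0.524, -0.001], [-0.524, -0.851, -0.0], [-0.0, 0.0, -1.0]]
wrist_force: [-0.3, -0.2, -1.5]
gripper_width: 0.183
gripper_force: 30.0
```

Request:
drive_tool([
  [0, 0, 0, -1, 0, 0, 0],
  [0, 0, 0, 0, 0, 0, 0],
])

```text
time_s: 6.33
tcp_pos: [0.6153, -0.0024, 0.1544]
ee_rot: [[0.852, -0.524, -0.0], [-0.524, -0.852, -0.0], [-0.0, 0.0, -1.0]]
wrist_force: [0.4, -0.5, -1.2]
gripper_width: 0.181
gripper_force: 30.0
```

```bash
python3 s.py
```

```text
6.33 [615.3  -2.4 154.4] yaw_y 238.4 tilt [-0.0003 -0.    ] F [ 0.4 -0.5 -1.2] M [ 0.03 -0.01 -0.02] w 0.181 30.0 j [ 15.  25.  -8.  -0. -57.  44.]
```

Request:
drive_tool([
  [0, 0, 0, -1, 0, 0, 0],
  [0, 0, 0, 0, 0, 0, 0],
])

```text
time_s: 6.5
tcp_pos: [0.6153, -0.0024, 0.1534]
ee_rot: [[0.852, -0.524, -0.0], [-0.524, -0.852, -0.0], [-0.0, 0.0, -1.0]]
wrist_force: [-0.1, -0.0, -1.7]
gripper_width: 0.183
gripper_force: 30.0
```

Request:
drive_tool([
  [0, 0, 0, -1, 0, 0, 0],
  [0, 0, 0, 0, 0, 0, 0],
])

```text
time_s: 6.67
tcp_pos: [0.6153, -0.0024, 0.1524]
ee_rot: [[0.852, -0.524, -0.0], [-0.524, -0.852, -0.0], [-0.0, 0.0, -1.0]]
wrist_force: [-0.3, -0.2, -1.0]
gripper_width: 0.184
gripper_force: 30.0
```

Request:
drive_tool([
  [0, 0, 0, -1, 0, 0, 0],
  [0, 0, 0, 0, 0, 0, 0],
])

```text
time_s: 6.83
tcp_pos: [0.6153, -0.0024, 0.1513]
ee_rot: [[0.852, -0.524, -0.0], [-0.524, -0.852, -0.0], [-0.0, 0.0, -1.0]]
wrist_force: [-0.2, -1.2, -1.4]
gripper_width: 0.185
gripper_force: 30.0
```

```bash
python3 s.py
```

```text
6.83 [615.3  -2.4 151.3] yaw_y 238.4 tilt [-0.0004 -0.    ] F [-0.2 -1.2 -1.4] M [ 0.03 -0.   -0.  ] w 0.185 30.0 j [ 15.  25.  -8.  -0. -57.  44.]
```

Request:
drive_tool([
  [0, 0, 0, -0.7, 0, 0, 0],
  [0, 0, 0, 0, 0, 0, 0],
])

```text
time_s: 7.0
tcp_pos: [0.6154, -0.0024, 0.1507]
ee_rot: [[0.852, -0.524, -0.0], [-0.524, -0.852, -0.0], [-0.0, 0.0, -1.0]]
wrist_force: [0.2, -0.1, -1.0]
gripper_width: 0.179
gripper_force: 30.0
```

Request:
drive_tool([
  [0, 0, 0, -0.7, 0, 0, 0],
  [0, 0, 0, 0, 0, 0, 0],
])

```text
time_s: 7.17
tcp_pos: [0.6154, -0.0024, 0.15]
ee_rot: [[0.852, -0.524, -0.0], [-0.524, -0.852, -0.0], [-0.0, 0.0, -1.0]]
wrist_force: [0.2, -0.7, -1.0]
gripper_width: 0.178
gripper_force: 30.0
```

```bash
python3 s.py
```

```text
7.17 [615.4  -2.4 150. ] yaw_y 238.4 tilt [-0.0002 -0.    ] F [ 0.2 -0.7 -1. ] M [-0.01 -0.03  0.  ] w 0.178 30.0 j [ 15.  25.  -8.  -0. -56.  44.]
```

Request:
drive_tool([
  [0, 0, 0, -0.7, 0, 0, 0],
  [0, 0, 0, 0, 0, 0, 0],
])

```text
time_s: 7.33
tcp_pos: [0.6154, -0.0024, 0.1493]
ee_rot: [[0.852, -0.524, -0.0], [-0.524, -0.852, 0.0], [-0.0, 0.0, -1.0]]
wrist_force: [-0.3, 0.2, -1.3]
gripper_width: 0.181
gripper_force: 30.0
```

Request:
drive_tool([
  [0, 0, 0, -0.7, 0, 0, 0],
  [0, 0, 0, 0, 0, 0, 0],
])

```text
time_s: 7.5
tcp_pos: [0.6154, -0.0024, 0.1486]
ee_rot: [[0.852, -0.524, -0.0], [-0.524, -0.852, 0.0], [-0.0, 0.0, -1.0]]
wrist_force: [0.4, -0.4, -0.5]
gripper_width: 0.184
gripper_force: 30.0
```

Request:
drive_tool([
  [0, 0, 0, -0.7, 0, 0, 0],
  [0, 0, 0, 0, 0, 0, 0],
])

```text
time_s: 7.67
tcp_pos: [0.6154, -0.0024, 0.1479]
ee_rot: [[0.852, -0.524, -0.0], [-0.524, -0.852, 0.0], [-0.0, 0.0, -1.0]]
wrist_force: [0.8, -0.1, -0.6]
gripper_width: 0.185
gripper_force: 30.0
```

```bash
python3 s.py
```

```text
7.67 [615.4  -2.4 147.9] yaw_y 238.4 tilt [-0.0003  0.    ] F [ 0.8 -0.1 -0.6] M [ 0.02 -0.02  0.02] w 0.185 30.0 j [ 15.  26.  -8.  -0. -56.  44.]
```

Request:
drive_tool([
  [0, 0, 0, -0.7, 0, 0, 0],
  [0, 0, 0, 0, 0, 0, 0],
])

```text
time_s: 7.83
tcp_pos: [0.6155, -0.0024, 0.1474]
ee_rot: [[0.852, -0.524, 0.0], [-0.524, -0.852, -0.0], [0.0, -0.0, -1.0]]
wrist_force: [0.2, 0.1, -1.0]
gripper_width: 0.18
gripper_force: 30.0
```

Request:
drive_tool([
  [0, 0, 0, -0.7, 0, 0, 0],
  [0, 0, 0, 0, 0, 0, 0],
])

```text
time_s: 8.0
tcp_pos: [0.6155, -0.0025, 0.1469]
ee_rot: [[0.852, -0.524, 0.0], [-0.524, -0.852, -0.0], [0.0, -0.0, -1.0]]
wrist_force: [-1.5, 0.4, 0.7]
gripper_width: 0.183
gripper_force: 30.0
```

```bash
python3 s.py
cat > c.py <<'E'
from h import *
import sys
q=capture("side"); d=pts(q,np.ones((420,560),bool))
from scipy.optimize import least_squares
def fit(lo,hi,R):
    w=d[(abs(d[:,0]-.615)<.06)&(abs(d[:,1]+.003)<.06)&(d[:,2]>lo)&(d[:,2]<hi)]
    return np.round(least_squares(lambda c:np.hypot(w[:,0]-c[0],w[:,1]-c[1])-R,[.615,-.003],loss="soft_l1",f_scale=.001).x*1000,1)
print("cap",fit(.108,.121,.036),"jar",fit(.045,.07,.045))
r=masks_of("cap",q)[0]; a=pts(q,r["region"]);print(r["p"],np.round(np.percentile(a[:,2],[1,50,98]),4))
# top-disc height: points inside 34 mm of axis, outside bar
m=d[(np.hypot(d[:,0]-.6155,d[:,1]+.001)<.032)&(d[:,2]>.11)&(d[:,2]<.14)];h,e=np.histogram(m[:,2],np.arange(.11,.14,.001));print(dict(zip(np.round(e[:-1]*1000),h)))
if len(sys.argv)>1: cv2.imwrite("pics/"+sys.argv[1],cv2.resize(q["frame"][150:310,210:360],(600,600),interpolation=cv2.INTER_CUBIC)[:,:,::-1])
E
python3 c.py seat1.png
```

```text
8.0 [615.5  -2.5 146.9] yaw_y 238.4 tilt [ 0.0003 -0.0001] F [-1.5  0.4  0.7] M [ 0.02  0.17 -0.04] w 0.183 30.0 j [ 15.  26.  -8.   0. -56.  44.]
cap [616.1  -1.4] jar [ 6.154e+02 -3.000e-01]
0.69 [0.0003 0.1233 0.1485]
{np.float64(110.0): np.int64(0), np.float64(111.0): np.int64(0), np.float64(112.0): np.int64(0), np.float64(113.0): np.int64(0), np.float64(114.0): np.int64(0), np.float64(115.0): np.int64(0), np.float64(116.0): np.int64(0), np.float64(117.0): np.int64(0), np.float64(118.0): np.int64(0), np.float64(119.0): np.int64(0), np.float64(120.0): np.int64(0), np.float64(121.0): np.int64(0), np.float64(122.0): np.int64(19), np.float64(123.0): np.int64(99), np.float64(124.0): np.int64(121), np.float64(125.0): np.int64(33), np.float64(126.0): np.int64(5), np.float64(127.0): np.int64(7), np.float64(128.0): np.int64(8), np.float64(129.0): np.int64(11), np.float64(130.0): np.int64(12), np.float64(131.0): np.int64(13), np.float64(132.0): np.int64(12), np.float64(133.0): np.int64(15), np.float64(134.0): np.int64(10), np.float64(135.0): np.int64(6), np.float64(136.0): np.int64(7), np.float64(137.0): np.int64(7), np.float64(138.0): np.int64(7), np.float64(139.0): np.int64(7)}
```

View pics/seat1.png

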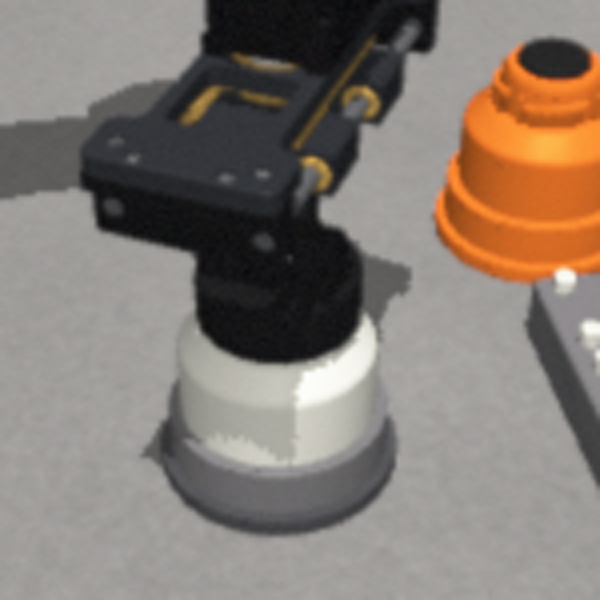

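The cap top is at z≈124, so its centre is about 122. It has already dropped through a gap onto the seal, with about 1.7 N of pressure. Now I'll turn it forward (clockwise) gently.

Request:
drive_tool([
  [0, 0, 0, 0, 0, 0, -0.08],
  [0, 0, 0, 0, 0, 0, -0.08],
  [0, 0, 0, 0, 0, 0, 0],
])

```text
time_s: 8.35
tcp_pos: [0.6156, -0.0025, 0.1469]
ee_rot: [[0.756, -0.654, 0.001], [-0.654, -0.756, -0.0], [0.0, -0.0, -1.0]]
wrist_force: [0.1, 0.6, -0.3]
gripper_width: 0.18
gripper_force: 30.0
```

```bash
python3 s.py
```

```text
8.35 [615.6  -2.5 146.9] yaw_y 229.1 tilt [ 0.0006 -0.    ] F [ 0.1  0.6 -0.3] M [ 0.07  0.04 -0.03] w 0.18 30.0 j [ 15.  26.  -8.   0. -56.  34.]
```

Request:
drive_tool([
  [0, 0, 0, -0.2, 0, 0, -0.08],
  [0, 0, 0, -0.2, 0, 0, -0.08],
  [0, 0, 0, 0, 0, 0, 0],
])

```text
time_s: 8.6
tcp_pos: [0.6157, -0.0025, 0.1466]
ee_rot: [[0.644, -0.765, 0.001], [-0.765, -0.644, -0.0], [0.001, -0.001, -1.0]]
wrist_force: [1.0, -0.6, 1.2]
gripper_width: 0.181
gripper_force: 30.0
```

```bash
python3 s.py
```

```text
8.6 [615.7  -2.5 146.6] yaw_y 220.1 tilt [ 0.0009 -0.0001] F [ 1.  -0.6  1.2] M [ 0.01  0.05 -0.03] w 0.181 30.0 j [ 15.  26.  -8.   0. -56.  25.]
```

Request:
drive_tool([
  [0, 0, 0, -0.3, 0, 0, -0.08],
  [0, 0, 0, -0.3, 0, 0, -0.08],
  [0, 0, 0, 0, 0, 0, 0],
])

```text
time_s: 8.85
tcp_pos: [0.6159, -0.0025, 0.1463]
ee_rot: [[0.515, -0.857, 0.001], [-0.857, -0.515, -0.0], [0.001, -0.001, -1.0]]
wrist_force: [-0.4, 0.6, 2.4]
gripper_width: 0.177
gripper_force: 30.0
```

```bash
python3 s.py
```

```text
8.85 [615.9  -2.5 146.3] yaw_y 211.0 tilt [ 0.0012 -0.0001] F [-0.4  0.6  2.4] M [-0.03  0.1  -0.04] w 0.177 30.0 j [ 15.  26.  -8.   0. -56.  16.]
```

Request:
drive_tool([
  [0, 0, 0, -0.3, 0, 0, -0.08],
  [0, 0, 0, -0.3, 0, 0, -0.08],
  [0, 0, 0, 0, 0, 0, 0],
])

```text
time_s: 9.1
tcp_pos: [0.6158, -0.0025, 0.1458]
ee_rot: [[0.373, -0.928, 0.001], [-0.928, -0.373, -0.0], [0.001, -0.001, -1.0]]
wrist_force: [-0.1, 0.1, 3.3]
gripper_width: 0.18
gripper_force: 30.0
```

Request:
drive_tool([
  [0, 0, 0, -0.3, 0, 0, -0.08],
  [0, 0, 0, -0.2, 0, 0, -0.04],
  [0, 0, 0, 0, 0, 0, 0],
])

```text
time_s: 9.35
tcp_pos: [0.6157, -0.0025, 0.1454]
ee_rot: [[0.26, -0.966, 0.001], [-0.966, -0.26, -0.0], [0.0, -0.001, -1.0]]
wrist_force: [-1.5, -0.4, 5.1]
gripper_width: 0.181
gripper_force: 30.0
```

```bash
python3 s.py
```

```text
9.35 [615.7  -2.5 145.4] yaw_y 195.1 tilt [ 0.001  -0.0002] F [-1.5 -0.4  5.1] M [-0.04  0.3  -0.01] w 0.181 30.0 j [ 15.  26.  -8.   0. -56.   0.]
```

Request:
drive_tool([
  [0, 0, 0, -0.2, 0, 0, -0.08],
  [0, 0, 0, 0, 0, 0, -0.04],
  [0, 0, 0, 0, 0, 0, 0],
])

```text
time_s: 9.6
tcp_pos: [0.6156, -0.0026, 0.1451]
ee_rot: [[0.143, -0.99, 0.001], [-0.99, -0.143, -0.0], [0.0, -0.001, -1.0]]
wrist_force: [-1.2, -0.6, 5.6]
gripper_width: 0.187
gripper_force: 30.0
```

```bash
python3 s.py
```

```text
9.6 [615.6  -2.6 145.1] yaw_y 188.2 tilt [ 0.0007 -0.0003] F [-1.2 -0.6  5.6] M [-0.04  0.36 -0.03] w 0.187 30.0 j [ 15.  26.  -8.   0. -56.  -7.]
```

Request:
drive_tool([
  [0, 0, 0, 0, 0, 0, -0.06],
  [0, 0, 0, 0, 0, 0, -0.04],
  [0, 0, 0, 0, 0, 0, 0],
])

```text
time_s: 9.85
tcp_pos: [0.6154, -0.0027, 0.1451]
ee_rot: [[0.043, -0.999, 0.0], [-0.999, -0.043, -0.0], [0.0, -0.0, -1.0]]
wrist_force: [-2.5, -0.4, 4.5]
gripper_width: 0.185
gripper_force: 30.0
```

```bash
python3 s.py
```

```text
9.85 [615.4  -2.7 145.1] yaw_y 182.5 tilt [ 0.0001 -0.0005] F [-2.5 -0.4  4.5] M [-0.17  0.47 -0.04] w 0.185 30.0 j [ 15.  26.  -8.   0. -56. -12.]
```

Request:
drive_tool([
  [0, -0.4, 0, 0, 0, 0, -0.05],
  [0, 0, 0, 0, 0, 0, -0.04],
  [0, 0, 0, 0, 0, 0, 0],
])

```text
time_s: 10.1
tcp_pos: [0.6153, -0.0026, 0.1451]
ee_rot: [[-0.047, -0.999, 0.001], [-0.999, 0.047, -0.0], [0.0, -0.001, -1.0]]
wrist_force: [-1.8, -1.4, 4.9]
gripper_width: 0.183
gripper_force: 30.0
```

```bash
python3 s.py
```

```text
10.1 [615.3  -2.6 145.1] yaw_y 177.3 tilt [ 0.0011 -0.0002] F [-1.8 -1.4  4.9] M [-0.17  0.25 -0.  ] w 0.183 30.0 j [ 15.  26.  -8.   0. -56. -18.]
```

Request:
drive_tool([
  [0, 0, 0, 0, 0, 0, -0.05],
  [0, 0, 0, 0, 0, 0, -0.04],
  [0, 0, 0, 0, 0, 0, 0],
])

```text
time_s: 10.35
tcp_pos: [0.6154, -0.0025, 0.145]
ee_rot: [[-0.137, -0.991, 0.001], [-0.991, 0.137, -0.0], [-0.0, -0.001, -1.0]]
wrist_force: [-1.0, -0.6, 5.2]
gripper_width: 0.181
gripper_force: 30.0
```

```bash
python3 s.py
```

```text
10.35 [615.4  -2.5 145. ] yaw_y 172.1 tilt [ 0.0011 -0.0001] F [-1.  -0.6  5.2] M [-0.06  0.23 -0.06] w 0.181 30.0 j [ 15.  26.  -8.   0. -56. -23.]
```

Request:
drive_tool([
  [0, 0, 0, 0, 0, 0, -0.04],
  [0, 0, 0, 0, 0, 0, -0.03],
  [0, 0, 0, 0, 0, 0, 0],
])

```text
time_s: 10.6
tcp_pos: [0.6152, -0.0024, 0.1448]
ee_rot: [[-0.206, -0.979, 0.001], [-0.979, 0.206, -0.0], [-0.0, -0.001, -1.0]]
wrist_force: [-1.2, -1.2, 4.9]
gripper_width: 0.18
gripper_force: 30.0
```

```bash
python3 s.py; python3 c.py
```

```text
10.6 [615.2  -2.4 144.8] yaw_y 168.1 tilt [ 0.0005 -0.    ] F [-1.2 -1.2  4.9] M [-0.01  0.32 -0.03] w 0.18 30.0 j [ 15.  26.  -9.   0. -56. -27.]
cap [616.6  -0.9] jar [ 6.154e+02 -3.000e-01]
0.78 [0.0949 0.1217 0.1467]
{np.float64(110.0): np.int64(0), np.float64(111.0): np.int64(0), np.float64(112.0): np.int64(0), np.float64(113.0): np.int64(0), np.float64(114.0): np.int64(0), np.float64(115.0): np.int64(0), np.float64(116.0): np.int64(0), np.float64(117.0): np.int64(0), np.float64(118.0): np.int64(0), np.float64(119.0): np.int64(1), np.float64(120.0): np.int64(23), np.float64(121.0): np.int64(146), np.float64(122.0): np.int64(157), np.float64(123.0): np.int64(37), np.float64(124.0): np.int64(6), np.float64(125.0): np.int64(5), np.float64(126.0): np.int64(10), np.float64(127.0): np.int64(8), np.float64(128.0): np.int64(11), np.float64(129.0): np.int64(8), np.float64(130.0): np.int64(11), np.float64(131.0): np.int64(8), np.float64(132.0): np.int64(6), np.float64(133.0): np.int64(12), np.float64(134.0): np.int64(10), np.float64(135.0): np.int64(4), np.float64(136.0): np.int64(12), np.float64(137.0): np.int64(7), np.float64(138.0): np.int64(12), np.float64(139.0): np.int64(9)}
```

Request:
drive_tool([
  [0, 0, 0, 0, 0, 0, -0.04],
  [0, 0, 0, 0, 0, 0, 0],
])

```text
time_s: 10.87
tcp_pos: [0.6145, -0.0023, 0.1448]
ee_rot: [[-0.244, -0.97, -0.001], [-0.97, 0.244, 0.0], [0.0, 0.001, -1.0]]
wrist_force: [-3.4, 1.0, 5.4]
gripper_width: 0.176
gripper_force: 30.0
```

```bash
python3 s.py
```

```text
10.87 [614.5  -2.3 144.8] yaw_y 165.9 tilt [-0.001  0.   ] F [-3.4  1.   5.4] M [0.34 0.79 0.18] w 0.176 30.0 j [ 15.  26.  -9.  -0. -56. -29.]
```

Request:
drive_tool([
  [0, -0.3, 0, 0, 0, 0, -0.015],
  [0, 0, 0, 0, 0, 0, 0],
])

```text
time_s: 11.03
tcp_pos: [0.6143, -0.0022, 0.1447]
ee_rot: [[-0.257, -0.966, -0.001], [-0.966, 0.257, -0.0], [0.0, 0.001, -1.0]]
wrist_force: [-3.0, 0.4, 5.6]
gripper_width: 0.185
gripper_force: 30.1
```

```bash
python3 s.py
```

```text
11.03 [614.3  -2.2 144.7] yaw_y 165.1 tilt [-0.0008 -0.0001] F [-3.   0.4  5.6] M [0.3  0.77 0.32] w 0.185 30.1 j [ 15.  26.  -9.  -0. -56. -30.]
```

Torque rose to 0.32 N·m at 73° of turn, so the cap is at the stop. I'll release.

Request:
drive_tool([
  [45, 0, 0, 0, 0, 0, 0],
  [45, 0, 0, 0, 0, 0, 0],
  [45, 0, 0, 0, 0, 0, 0],
  [45, 0, 0, 0, 0, 0, 0],
  [45, 0, 0, 0, 0, 0, 0],
])

```text
time_s: 11.45
tcp_pos: [0.6146, -0.0024, 0.1438]
ee_rot: [[-0.262, -0.965, -0.001], [-0.965, 0.262, -0.0], [0.0, 0.001, -1.0]]
wrist_force: [0.2, 0.2, -0.5]
gripper_width: 0.427
gripper_force: 0.0
```

```bash
python3 s.py; python3 c.py
```

```text
11.45 [614.6  -2.4 143.8] yaw_y 164.8 tilt [-0.0007 -0.    ] F [ 0.2  0.2 -0.5] M [ 0.09 -0.08 -0.02] w 0.427 0.0 j [ 15.  26.  -9.  -0. -56. -30.]
cap [ 6.154e+02 -6.000e-01] jar [ 6.154e+02 -3.000e-01]
0.87 [-0.0006  0.1216  0.1468]
{np.float64(110.0): np.int64(0), np.float64(111.0): np.int64(0), np.float64(112.0): np.int64(0), np.float64(113.0): np.int64(0), np.float64(114.0): np.int64(0), np.float64(115.0): np.int64(0), np.float64(116.0): np.int64(0), np.float64(117.0): np.int64(0), np.float64(118.0): np.int64(0), np.float64(119.0): np.int64(0), np.float64(120.0): np.int64(26), np.float64(121.0): np.int64(132), np.float64(122.0): np.int64(149), np.float64(123.0): np.int64(38), np.float64(124.0): np.int64(8), np.float64(125.0): np.int64(8), np.float64(126.0): np.int64(14), np.float64(127.0): np.int64(9), np.float64(128.0): np.int64(14), np.float64(129.0): np.int64(9), np.float64(130.0): np.int64(13), np.float64(131.0): np.int64(11), np.float64(132.0): np.int64(6), np.float64(133.0): np.int64(15), np.float64(134.0): np.int64(16), np.float64(135.0): np.int64(8), np.float64(136.0): np.int64(15), np.float64(137.0): np.int64(12), np.float64(138.0): np.int64(8), np.float64(139.0): np.int64(12)}
```

The cap stayed down (top about 122, centre about 120) and is centred on the jar. I'll retreat upward and check.

Request:
drive_tool([
  [45, 0, 0, 15, 0, 0, 0],
  [45, 0, 0, 30, 0, 0, 0],
  [45, 0, 0, 40, 0, 0, 0],
  [45, 0, 0, 30, 0, 0, 0],
  [45, 0, 0, 0, 0, 0, 0],
])

```text
time_s: 11.97
tcp_pos: [0.6182, -0.0025, 0.2676]
ee_rot: [[-0.261, -0.965, 0.015], [-0.965, 0.262, 0.001], [-0.005, -0.014, -1.0]]
wrist_force: [1.4, 0.4, 0.7]
gripper_width: 0.455
gripper_force: 0.0
```

```bash
python3 s.py; python3 c.py home.png
python3 - <<'E'
from h import *
q=capture("side"); d=pts(q,np.ones((420,560),bool))
m=d[(np.hypot(d[:,0]-.6155,d[:,1]+.002)<.034)&(d[:,2]>.117)&(d[:,2]<.126)]; b=d[(np.hypot(d[:,0]-.6155,d[:,1]+.002)<.03)&(d[:,2]>.142)&(d[:,2]<.150)]
m=m[np.abs(m[:,2]-np.median(m[:,2]))<.0025]
print("top",np.median(m[:,2]),"plane",np.linalg.lstsq(np.c_[m[:,:2]-m[:,:2].mean(0),np.ones(len(m))],m[:,2],rcond=None)[0],"bar",np.median(b[:,2]))
E
```

```text
11.97 [618.2  -2.5 267.6] yaw_y 164.8 tilt [0.0149 0.0008] F [1.4 0.4 0.7] M [ 0.11 -0.14  0.05] w 0.455 0.0 j [ 15.  20.   1.   0. -70. -30.]
cap [ 6.157e+02 -6.000e-01] jar [ 6.153e+02 -3.000e-01]
0.67 [-0.0005  0.1218  0.1467]
{np.float64(110.0): np.int64(0), np.float64(111.0): np.int64(0), np.float64(112.0): np.int64(0), np.float64(113.0): np.int64(0), np.float64(114.0): np.int64(0), np.float64(115.0): np.int64(0), np.float64(116.0): np.int64(0), np.float64(117.0): np.int64(0), np.float64(118.0): np.int64(0), np.float64(119.0): np.int64(1), np.float64(120.0): np.int64(25), np.float64(121.0): np.int64(177), np.float64(122.0): np.int64(217), np.float64(123.0): np.int64(58), np.float64(124.0): np.int64(5), np.float64(125.0): np.int64(7), np.float64(126.0): np.int64(6), np.float64(127.0): np.int64(4), np.float64(128.0): np.int64(7), np.float64(129.0): np.int64(6), np.float64(130.0): np.int64(6), np.float64(131.0): np.int64(3), np.float64(132.0): np.int64(8), np.float64(133.0): np.int64(2), np.float64(134.0): np.int64(6), np.float64(135.0): np.int64(8), np.float64(136.0): np.int64(3), np.float64(137.0): np.int64(7), np.float64(138.0): np.int64(6), np.float64(139.0): np.int64(5)}
top 0.12210001149405704 plane [ 0.00042798 -0.00095289  0.1221187 ] bar 0.1459576347753998
```

View pics/home.png

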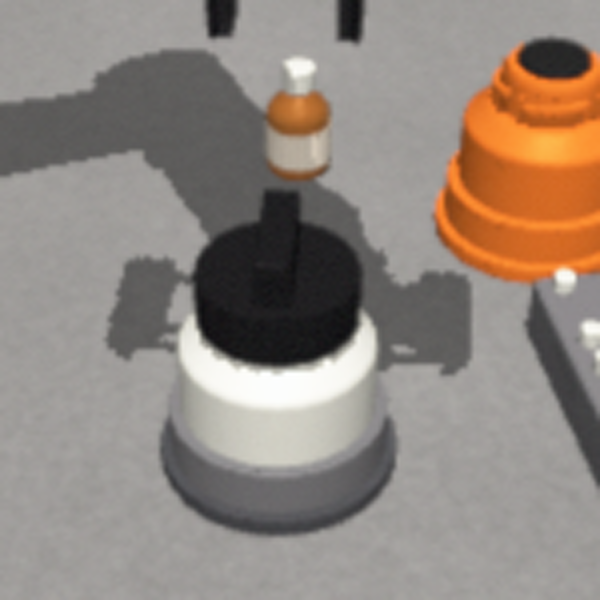

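The cap sits level and centred on the white jar, with its top at 122.1 mm, so the centre is about 1 mm below jar_mouth. The fingers are clear of it at the top of the picture. Handing in.

```bash
python3 -c "
from station import *
print(finish_job())"
```

```text
the job is handed in; nothing more can be done
None
```

The large cap is screwed onto the white jar to the stop and let go; its centre measures about 1 mm below `jar_mouth` (fully home is 1.2 mm). It landed straight in a gap, so no backward turn was needed. I handed the job in, but no verdict came back.

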